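# Load a vial and index the reader shuttle

### The arm

A 6-joint arm with a two-finger parallel gripper is mounted at the origin on a cart in front of the work surface, level with it; the furniture and walls round the work are solid. World frame = base frame: x ahead of the robot, y to its left, z up, the work surface at z = 0. Lengths are in m, angles in degrees, forces in N, time in s.
With the tool pointing down it reaches from about 0.25 to 0.725 m from the base axis. Payload 9.7 kg.
Tool frame: the origin (TCP) lies at the centre of the arm's flange, where the gripper is bolted on; the fingertips stand 173 mm ahead of it and the grasp point (between the pads) lies 155 mm ahead of it; z points along the fingers, y is the line along which they close (so a half turn about z gives the same grasp; the last joint's range is limited). The gripper opens to 85 mm and grips with 20 to 120 N. Pads are 22 mm wide; open, the fingers measure 114 mm over their backs; the gripper's body (76 mm by 85 mm) begins 54 mm behind the grasp point. The pads swing forward as they close: fully open they stand 13 mm farther back than shut.
Start: joints at [70.703, 4.979, 10.078, 95.1, 0, 90], TCP at [0.182, 0.519, 0.405] pointing down, gripper open.
Joint ranges: [-179.16, 179.16], [-48.56, 103.87], [-65.8, 70.77], [-126.05, 130.52], [-82.76, 87.17], [-180, 180]. Speed limits (degrees/s): [127.2, 127.2, 147.25, 180, 180, 180].

### API

Orientations are given as [roll, pitch, yaw] about the fixed x, y, z axes, in that order (R = Rz(yaw) Ry(pitch) Rx(roll)).
In Python, from workcell import monitor, camera, get_calibration, bot gives the robot as it stands.
- The arm moves only by the tool carry_out, never from a script. Its argument "targets" is text: rows parted by semicolons, each of 7 numbers parted by spaces: the shift along the tool's x, y, z in units of 0.04 m (1.0 is 0.04 m), then the turn, a rotation vector about the tool's x, y, z in units of 0.1 rad (1.0 is 0.1 rad), then the opening, from -1 (shut) to 1 (fully open), so that 0 is half open. A call has exactly 8 rows; each row shifts and turns the commanded pose from where the row before left it, along the tool's axes as they then stand; what a row does not reach is not made up. A row lasts 1/12 s, in which the tool goes at most 41.7 mm and 7.16 degrees, less where a joint would pass 70% of its speed; a pose out of reach is approached as far as the arm can. A call with a number of a shift or a turn outside -1 to 1 is refused whole. A call with a gripper value outside its range is refused whole. The fingers move at their own pace and stop on an object; "newtons" is the grip in N (left out, the last holds). Time passes only in rows, so rows that do not move let the fingers close, or fill a call up. It gives the time, the measured TCP pose, the force, the opening and the grip force at its end, in the units of the state.
- monitor.get_obs(): the state, without advancing time (a new reading comes with each control period).
- camera(name): name is "side" or "top"; returns the picture (480x640x3 uint8, red, green, blue); there is no depth.
- get_calibration(name): a dict with "fx", "fy", "cx", "cy" (pixels), "view" (4x4, takes a point from world to camera coordinates). Camera axes: x right, y down, z forward; pixel columns grow to the right and rows downward; lengths in m; the calibration is good to about 2 mm. A picture is of the moment at which its call begins. get_calibration takes no time and is no camera call.
- bot.job_done(): hands the job in; it is judged then, once.
The state is a dict: "time": time; "q": joint angles; "qd": joint speeds; "joint_efforts": joint torques, N m; "ee_pos": TCP position; "tcp_rot": TCP orientation; "wrist_force": force on the tool from outside, world axes, zero at the start; "torque": the same for the moment, N m; "opening": finger opening in m; "grasp_force": force on a finger pad.
Only numpy, scipy, OpenCV 4.12 (cv2) and the standard library are available. Lean on these libraries where they do the work, as an engineer would, in place of code of your own. Each camera call takes 0.05 s, during which the arm holds its last target. There are 200 camera calls.

### The job

Load the red-capped vial into the empty white nest on the vial reader's shuttle, upright and fully down. Then pull up the shuttle's orange spring plunger, run the shuttle along its rails until its nest is under the hood, and let the plunger snap fully down into the next index hole there, so that the shuttle is locked at the reading position with the vial still seated and nothing is holding it. The hood and its hole get re-clamped a little differently every time, so feel for the hole with the sprung pin, and be gentle: never load the pin with more than about 30 N (a shove against the seated pin bends it), and leave the other vials and the beaker where they stand.

Things in the scene. Friction and masses are not known exactly. Their poses are not given: they have to be found in the camera images.
- bed: vial reader: fixed aluminium bed, 112 mm (x) by 370 mm (y), two rails along its y. Origin: middle of its underside, on the worktop (z = 0). +y is the load end. Near the -y end stands a white hood with a black barrel in front, which the nest runs into: a tunnel 78 mm wide (x), 78 mm long (y), roof 106 mm over the worktop, its middle at y = -88 to -132 mm here, as last clamped.
- shuttle (a joint): travel in m, along the bed's -y, of the shuttle (dark plate 56 x 180 mm on the rails, top 36 mm over the worktop): 0 at the load hole, where it starts locked; end stop at 0.142. Its pin drops into the reading hole, hidden below it, somewhere between 0.087 and 0.133, when the nest is about under the hood's middle. Free, the shuttle needs about 2 N to move and stays where it is left.
- plunger (a joint): height in m of the sprung pin: 0 = fully down in a hole (shuttle locked, 1 mm play); 0.007 = resting on the index bar; 0.009 = resting on the plate round the reading hole; 0.015 = fully pulled. Its spring pushes down with 5 N at 0 and 10 N at 0.015. With the knob let go, a slowly pushed shuttle carries the riding pin over the hole, where it drops in and stops the shuttle dead.
- load_hole (a point): mouth of the load hole, in the steel index bar (top 22 mm over the worktop), on the knob's axis at the start. A 2 mm plate with the reading hole lies on the bar; the riding pin climbs a gentle ramp on to it, 33 to 59 mm before that hole: 1 to 2 N more push, up to 5 N more if the knob itself is pushed. The 8 mm pin has a slightly tapered nose; it drops in only within about 1.5 mm of the hole.
- knob (a point): centre of the orange plunger knob, an upright knurled cylinder 24 mm across and 27 mm tall, 85 mm over the worktop when down; it rises with the pin and travels with the shuttle. Below it is a 34 x 34 mm block whose top is 57 mm over the worktop. It stands 120 mm from the nest, towards the bed's +y. Its axes are the bed's.
- nest (a point): centre of the mouth of the nest, a white ring on the shuttle, 48 mm outside, 13 mm deep, bore 29 mm flaring to 34 mm at the mouth; mouth 49 mm and floor 36 mm over the worktop. A fully seated vial has its centre 15.5 mm above this point.
- red_vial_mid (a point): centre (28.5 mm above its foot) of the red-capped clear sample vial, 25 mm across and 57 mm tall, standing on the worktop; its z axis is the vial's axis. The cap is the top 11 mm and a little narrower than the body. It is light (20 to 45 g).
- white_vial_mid (a point): centre of a like vial with a white cap; leave it standing
- blue_vial_mid (a point): centre of a like vial with a blue cap; leave it standing
- beaker_mid (a point): centre (28 mm above its foot) of a small glass beaker, 44 mm across and 56 mm tall, behind the reader; leave it standing
Mind the look-alikes: they are no part of the job. What is shaped like the part that bears red_vial_mid but black or turquoise is not meant.

How it is judged (in metres and radians):
On the way, in this order (a step that is already met when the one before it is completed fails the run):
1. the red-capped vial stands fully down in the nest while the shuttle is still locked at the load hole (horizontal distance between red_vial_mid and nest below 0.004 m and z of red_vial_mid in the frame of nest below 0.0185 m and angle between red_vial_mid's own z axis and vertical below 0.2 rad and value of joint shuttle below 0.003 m and value of joint plunger below 0.002 m and contact force between the fingers and red_vial below 0.1 N), for 0.2 s.
2. the plunger is pulled clear of the load hole (value of joint plunger above 0.0072 m), for 0.05 s.
At the end, for the whole second after the job is handed in: the shuttle stands still at the reading hole (more than 80 mm of travel) with the plunger fully down (less than 1.5 mm up), and the red-capped vial is in the nest: within 4 mm of its axis, seated to within 3 mm of the floor, tilted less than 0.2 rad (value of joint plunger below 0.0015 m and value of joint shuttle above 0.08 m and velocity of joint shuttle between -0.003 and 0.003 m/s and horizontal distance between red_vial_mid and nest below 0.004 m and z of red_vial_mid in the frame of nest below 0.0185 m and angle between red_vial_mid's own z axis and vertical below 0.2 rad); the robot touches nothing.
It fails at once if the plunger pin is loaded with more than 30 N against its hole or the index bar (contact force between plunger_c0 and anything else above 30 N).
It fails at once if the white-capped vial, the blue-capped vial or the beaker is displaced by more than 20 mm or tipped (distance of any of white_vial_mid, blue_vial_mid, beaker_mid from where it was at the start of the episode above 0.02 m or angle between any of white_vial_mid, blue_vial_mid, beaker_mid's own z axis and vertical above 0.5 rad).
It also fails if it takes over 61 s, if anything falls off the work surface, if the arm or the gripper's body presses on something with over 40 N, if the wrist force passes 120 N, or if a joint passes its speed limit or range.

## Working session

There is one attempt and no reset: what is moved stays moved. The work goes in short steps, Python scripts to look and compute and a tool call to move; the robot and the scene stay as the last step left them, time stands still between calls to the robot, and variables do not carry over. Pictures are saved under pics/ and viewed, at most 10 in all, crops included, and the job is handed in when it is done.

Besides the shell and the picture viewer there is one more tool, called after "Call:" as name(argument=value, ...) on one line, values as JSON. carry_out: Moves the arm, as the interface text tells. Shifts and turns lie within -1 to 1; 1 stands for 0.04 m of shift or 0.1 rad of turn. Its arguments: {"type":"object","properties":{"targets":{"type":"string"},"newtons":{"type":"number"}},"required":["targets"]}

```bash
mkdir -p pics; python3 - <<'E'
from workcell import monitor,camera,get_calibration
import cv2,numpy as np
for n in("top","side"):
    cv2.imwrite(f"pics/{n}0.png",camera(n)[:,:,::-1]); c=get_calibration(n); print(n,{k:np.round(v,4).tolist() for k,v in c.items()})
o=monitor.get_obs();print(o)
E
```

```text
top {'fx': 473.3757, 'fy': 473.3757, 'cx': 322.3643, 'cy': 236.4348, 'view': [[-0.0121, -0.9999, 0.0096, 0.1511], [-0.9817, 0.01, -0.1902, 0.6058], [0.1901, -0.0117, -0.9817, 0.8248], [0.0, 0.0, 0.0, 1.0]]}
side {'fx': 501.8629, 'fy': 501.8629, 'cx': 325.4106, 'cy': 245.6121, 'view': [[-0.9998, -0.0182, 0.0064, 0.5842], [-0.0135, 0.4194, -0.9077, 0.0245], [0.0138, -0.9076, -0.4195, 1.0078], [0.0, 0.0, 0.0, 1.0]]}
{'time': 0.1, 'q': array([ 7.07022482e+01,  5.00789937e+00,  1.00400243e+01,  9.50981410e+01,
       -7.63086634e-04,  9.00014943e+01]), 'qd': array([ 0.07586636, -0.03407174,  0.05435801,  0.12994775,  0.04926123,
       -0.07629033]), 'joint_efforts': array([ 1.47712954e-04, -5.21562696e+01,  4.65653157e+01,  1.59626640e-02,
        6.45284513e-05, -6.34527684e-07]), 'ee_pos': array([0.18176754, 0.51910742, 0.40406354]), 'tcp_rot': array([-1.79933984e+02,  7.64807870e-04,  1.60700755e+02]), 'wrist_force': array([-0.26839486, -0.6000524 , -0.73646948]), 'torque': array([-0.06604987,  0.02046707, -0.0058317 ]), 'grasp_force': 0.0, 'opening': 0.08575401583026732}
```

View pics/top0.png

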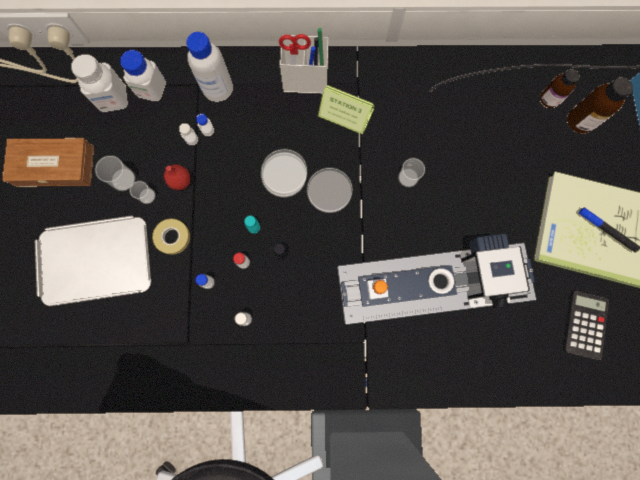

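View pics/side0.png

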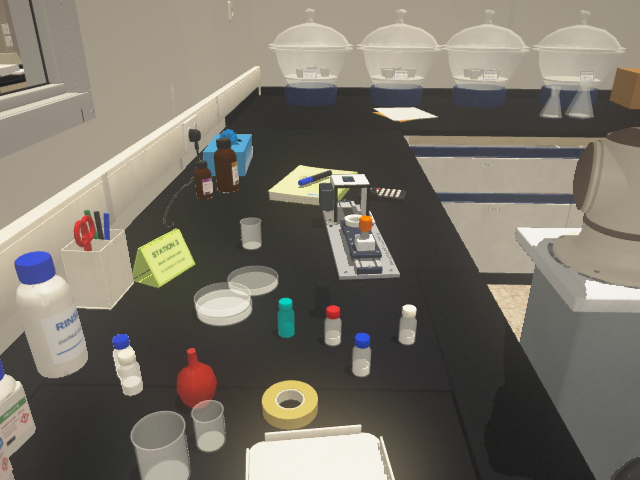

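Candidates for red-capped vial (top view): red cap at (241,260). Look-alikes are turquoise (252,225), black (281,250), blue (205,281), white (243,319) and a red bulb (177,177). I choose (241,260), which is (333,325) in the side view.

```bash
cat > h.py <<'E'
import cv2,numpy as np
from workcell import monitor,camera,get_calibration
from scipy.spatial.transform import Rotation as R
C={n:get_calibration(n) for n in("top","side")}
def ray(n,u,v):
    c=C[n];V=np.array(c["view"]);d=V[:3,:3].T@np.array([(u-c["cx"])/c["fx"],(v-c["cy"])/c["fy"],1]);return -V[:3,:3].T@V[:3,3],d
def at(n,u,v,z):
    o,d=ray(n,u,v);return o+d*(z-o[2])/d[2]
def proj(n,p):
    c=C[n];V=np.array(c["view"]);q=V[:3,:3]@p+V[:3,3];return np.array([c["fx"]*q[0]/q[2]+c["cx"],c["fy"]*q[1]/q[2]+c["cy"]])
def blob(im,box,lo,hi):
    x0,y0,x1,y1=box;h=cv2.cvtColor(im[y0:y1,x0:x1],cv2.COLOR_RGB2HSV);m=cv2.inRange(h,np.array(lo),np.array(hi))
    n,l,s,c=cv2.connectedComponentsWithStats(m);i=1+np.argmax(s[1:,4]);return c[i]+[x0,y0],s[i]+np.array([x0,y0,0,0,0])
E
python3 - <<'E'
from h import *
t=cv2.imread("pics/top0.png")[:,:,::-1].copy();s=cv2.imread("pics/side0.png")[:,:,::-1].copy()
for nm,im,box in(("top",t,(228,245,258,275)),("side",s,(320,300,350,320))):
    for lo,hi in(((0,120,80),(8,255,255)),((170,120,80),(180,255,255))):
        try: c,st=blob(im,box,lo,hi);print("red",nm,c,st,at(nm,*c,.052))
        except Exception as e: print(e)
for nm,im,box in(("top",t,(365,270,395,300)),("side",s,(350,210,385,240))):
    c,st=blob(im,box,(5,150,100),(20,255,255));print("knob",nm,c,st,at(nm,*c,.085 if nm=="side" else .092))
c,st=blob(t,(425,265,458,298),(0,0,190),(180,60,255));print("ring",c,st,at("top",*c,.047))
a=cv2.resize(t[205:335,190:310],None,fx=4,fy=4,interpolation=2);b=cv2.resize(t[230:330,330:540],(800,381),interpolation=2)
b=cv2.copyMakeBorder(b,0,520-381,0,0,0)
cv2.imwrite("pics/c1.png",a[:,:,::-1]);cv2.imwrite("pics/c2.png",b[:,:,::-1])
E
```

```text
red top [238.48623853 257.75229358] [233 252  12  12 109] [0.56977327 0.30043166 0.052     ]
red top [240. 252.] [240 252   1   1   1] [0.58055214 0.29785355 0.052     ]
red side [332.55952381 311.48214286] [326 305  14  14 168] [0.56894525 0.29854445 0.052     ]
red side [329.5 316. ] [329 316   2   1   2] [0.57322284 0.31056805 0.052     ]
knob top [379.87857143 286.52142857] [373 280  15  14 140] [0.51015727 0.04487492 0.092     ]
knob side [365.11229947 223.16042781] [359 215  13  17 187] [0.50962548 0.04139851 0.085     ]
ring [441.33818182 280.43272727] [429 269  25  24 275] [ 0.52396531 -0.07573735  0.047     ]
```

View pics/c1.png

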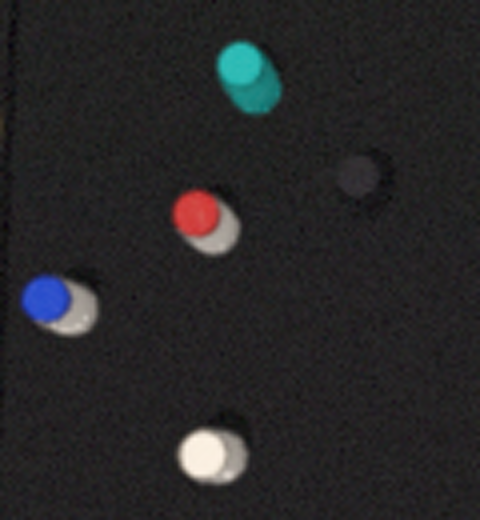

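View pics/c2.png

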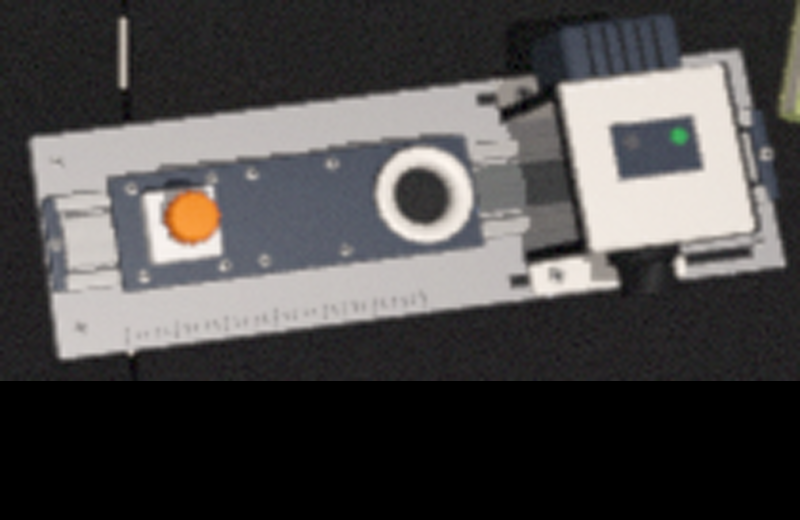

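The red vial is confirmed (cap at top-view pixel (239,258)). The crops also show the knob at (380,286), the nest ring at (441,280), and the hood beyond it.

```bash
cat >> h.py <<'E'
def plan(p1,yaw1,n,p0=None,yaw0=None,g=0.0):
    o=monitor.get_obs();p0=o["ee_pos"] if p0 is None else np.array(p0);yaw0=o["tcp_rot"][2] if yaw0 is None else yaw0
    print("now",np.round(o["time"],2),np.round(o["ee_pos"],4),np.round(o["tcp_rot"],2),"F",np.round(o["wrist_force"],1),"open",round(o["opening"],4),"grip",o["grasp_force"])
    d=(np.array(p1)-p0)/n;dy=np.radians(yaw1-yaw0)/n;rows=[]
    for i in range(n):
        a=np.radians(yaw0)+dy*i
        rows.append("%.2f %.2f %.2f 0 0 %.2f %g"%((d[0]*np.cos(a)+d[1]*np.sin(a))/.04,(d[0]*np.sin(a)-d[1]*np.cos(a))/.04,-d[2]/.04,-dy/.1,g))
    for i in range(0,n,8): print("; ".join(rows[i:i+8]))
E
python3 - <<'E'
from h import *
f=lambda x,y:(330+x*210/800,230+y*100/381)
for a,b in(((60,358),(785,265)),((30,137),(740,50))):
    A=at("top",*f(*a),.012);B=at("top",*f(*b),.012);print(A,B,np.degrees(np.arctan2(*(B-A)[[0,1]]*[1,-1])))
for n,(u,v) in dict(turq=(240,65),black=(358,177),blue=(47,299),white=(203,455),red=(197,213)).items(): print(n,at("top",190+u/4,205+v/4,.056))
for z in(.05,.052,.054): print(at("side",332.6,311.5,z))
plan([.568,.2995,.30],96.8,16)
E
```

```text
[0.44688225 0.10153344 0.012     ] [ 0.48858398 -0.26506526  0.012     ] 6.4896763533358515
[0.55762319 0.11443281 0.012     ] [ 0.59879301 -0.25258132  0.012     ] 6.400399354280963
turq [0.63809892 0.27969626 0.056     ]
black [0.58430059 0.22414247 0.056     ]
blue [0.52923634 0.3659876  0.056     ]
white [0.45804992 0.29329243 0.056     ]
red [0.56823298 0.29833428 0.056     ]
[0.56887814 0.29542376 0.05      ]
[0.56888672 0.29859055 0.052     ]
[0.56889529 0.30175735 0.054     ]
now 0.1 [0.1818 0.5191 0.4041] [-179.93    0.    160.7 ] F [-0.3 -0.6 -0.7] open 0.0858 grip 0.0
-0.68 -0.12 0.16 0 0 0.70 0; -0.69 -0.08 0.16 0 0 0.70 0; -0.69 -0.03 0.16 0 0 0.70 0; -0.69 0.02 0.16 0 0 0.70 0; -0.69 0.07 0.16 0 0 0.70 0; -0.68 0.12 0.16 0 0 0.70 0; -0.67 0.16 0.16 0 0 0.70 0; -0.66 0.21 0.16 0 0 0.70 0
-0.65 0.26 0.16 0 0 0.70 0; -0.63 0.30 0.16 0 0 0.70 0; -0.60 0.34 0.16 0 0 0.70 0; -0.58 0.38 0.16 0 0 0.70 0; -0.55 0.42 0.16 0 0 0.70 0; -0.52 0.46 0.16 0 0 0.70 0; -0.49 0.50 0.16 0 0 0.70 0; -0.45 0.53 0.16 0 0 0.70 0
```

Call:
carry_out(targets="-0.68 -0.12 0.16 0 0 0.70 0; -0.69 -0.08 0.16 0 0 0.70 0; -0.69 -0.03 0.16 0 0 0.70 0; -0.69 0.02 0.16 0 0 0.70 0; -0.69 0.07 0.16 0 0 0.70 0; -0.68 0.12 0.16 0 0 0.70 0; -0.67 0.16 0.16 0 0 0.70 0; -0.66 0.21 0.16 0 0 0.70 0", newtons=20)

```text
time: 0.77
ee_pos: [0.3751, 0.4087, 0.3528]
tcp_rot: [-180.0, 0.0, 128.4]
wrist_force: [0.3, -0.5, 0.5]
opening: 0.0425
grasp_force: 0.0
```

Call:
carry_out(targets="-0.65 0.26 0.16 0 0 0.70 0; -0.63 0.30 0.16 0 0 0.70 0; -0.60 0.34 0.16 0 0 0.70 0; -0.58 0.38 0.16 0 0 0.70 0; -0.55 0.42 0.16 0 0 0.70 0; -0.52 0.46 0.16 0 0 0.70 0; -0.49 0.50 0.16 0 0 0.70 0; -0.45 0.53 0.16 0 0 0.70 0")

```text
time: 1.43
ee_pos: [0.568, 0.2978, 0.3015]
tcp_rot: [-180.0, 0.0, 96.3]
wrist_force: [-0.8, -0.0, -0.5]
opening: 0.0425
grasp_force: 0.0
```

```bash
python3 - <<'E'
from h import *
plan([.5685,.299,.192],96.5,8)
E
```

```text
now 1.43 [0.568  0.2978 0.3015] [-1.7996e+02  1.0000e-02  9.6330e+01] F [-0.8 -0.  -0.5] open 0.0425 grip 0.0
0.00 0.00 0.34 0 0 -0.00 0; 0.00 0.00 0.34 0 0 -0.00 0; 0.00 0.00 0.34 0 0 -0.00 0; 0.00 0.00 0.34 0 0 -0.00 0; 0.00 0.00 0.34 0 0 -0.00 0; 0.00 0.00 0.34 0 0 -0.00 0; 0.00 0.00 0.34 0 0 -0.00 0; 0.00 0.00 0.34 0 0 -0.00 0
```

Call:
carry_out(targets="0.03 0 0.4 0 0 0 0; 0 0 0.4 0 0 0 0; 0 0 0.4 0 0 0 0; 0 0 0.4 0 0 0 0; 0 0 0.4 0 0 0 0; 0 0 0.4 0 0 0 0; 0 0 0.34 0 0 0 0; 0 0 0 0 0 0 0")

```text
time: 2.1
ee_pos: [0.5658, 0.2994, 0.1889]
tcp_rot: [-179.7, 0.1, 96.5]
wrist_force: [-0.4, -0.3, -0.9]
opening: 0.0426
grasp_force: 0.0
```

Call:
carry_out(targets="0 0 0 0 0 0 -0.3; 0 0 0 0 0 0 -0.4; 0 0 0 0 0 0 -0.5; 0 0 0 0 0 0 -0.6; 0 0 0 0 0 0 -0.7; 0 0 0 0 0 0 -0.8; 0 0 0 0 0 0 -0.8; 0 0 0 0 0 0 -0.8")

```text
time: 2.77
ee_pos: [0.567, 0.3, 0.1935]
tcp_rot: [179.9, -0.0, 96.5]
wrist_force: [0.7, 0.1, 5.1]
opening: 0.0238
grasp_force: 22.4
```

```bash
python3 - <<'E'
from h import *
o=monitor.get_obs();print(o["ee_pos"])
im=camera("side");cv2.imwrite("pics/s1.png",cv2.resize(im[230:380,250:450],(800,600),interpolation=2)[:,:,::-1])
E
```

```text
[0.56700353 0.3000287  0.19353375]
```

View pics/s1.png

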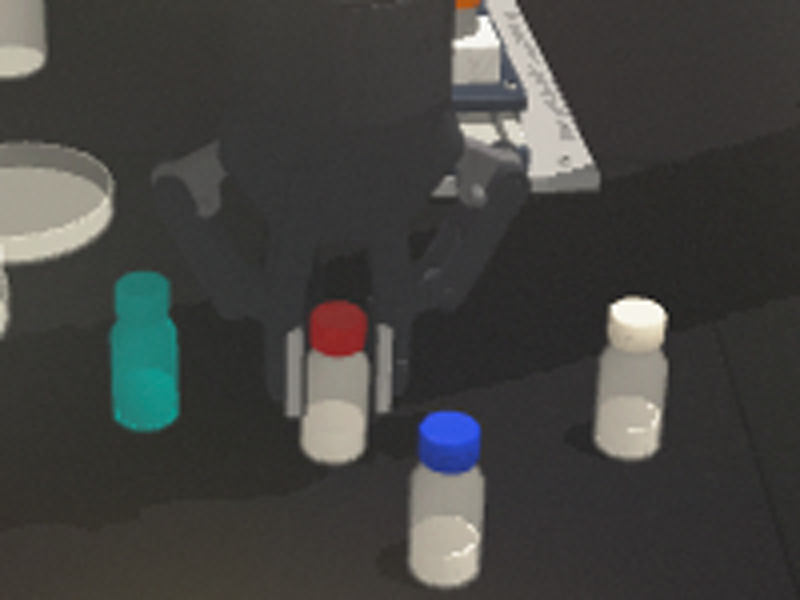

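The red vial is gripped upright, with the pad tips about 20 mm above its foot (crop (335,415)) and the neighbours undisturbed.

Call:
carry_out(targets="0 0 -0.2 0 0 0 -0.8; 0 0 -0.4 0 0 0 -0.8; 0 0 -0.5 0 0 0 -0.8; 0 0 -0.5 0 0 0 -0.8; 0 0 -0.5 0 0 0 -0.8; 0 0 -0.5 0 0 0 -0.8; 0 0 -0.4 0 0 0 -0.8; 0 0 -0.2 0 0 0 -0.8")

```text
time: 3.48
ee_pos: [0.5668, 0.2999, 0.3233]
tcp_rot: [179.9, -0.0, 96.5]
wrist_force: [1.0, 0.5, 0.0]
opening: 0.0241
grasp_force: 21.9
```

```bash
python3 - <<'E'
from h import *
plan([.523,-.0745,.32],96.5,16,g=-.8)
E
```

```text
now 3.48 [0.5668 0.2999 0.3233] [ 1.7988e+02 -5.0000e-02  9.6530e+01] F [1.  0.5 0. ] open 0.0241 grip 21.90181074111024
-0.57 -0.13 0.01 0 0 0.00 -0.8; -0.57 -0.13 0.01 0 0 0.00 -0.8; -0.57 -0.13 0.01 0 0 0.00 -0.8; -0.57 -0.13 0.01 0 0 0.00 -0.8; -0.57 -0.13 0.01 0 0 0.00 -0.8; -0.57 -0.13 0.01 0 0 0.00 -0.8; -0.57 -0.13 0.01 0 0 0.00 -0.8; -0.57 -0.13 0.01 0 0 0.00 -0.8
-0.57 -0.13 0.01 0 0 0.00 -0.8; -0.57 -0.13 0.01 0 0 0.00 -0.8; -0.57 -0.13 0.01 0 0 0.00 -0.8; -0.57 -0.13 0.01 0 0 0.00 -0.8; -0.57 -0.13 0.01 0 0 0.00 -0.8; -0.57 -0.13 0.01 0 0 0.00 -0.8; -0.57 -0.13 0.01 0 0 0.00 -0.8; -0.57 -0.13 0.01 0 0 0.00 -0.8
```

Call:
carry_out(targets="-0.3 -0.08 0 0 0 0 -0.8; -0.6 -0.14 0 0 0 0 -0.8; -0.6 -0.14 0 0 0 0 -0.8; -0.6 -0.14 0 0 0 0 -0.8; -0.6 -0.14 0 0 0 0 -0.8; -0.6 -0.14 0 0 0 0 -0.8; -0.6 -0.14 0 0 0 0 -0.8; -0.6 -0.14 0 0 0 0 -0.8")

```text
time: 4.15
ee_pos: [0.5443, 0.1144, 0.3193]
tcp_rot: [-179.9, 0.0, 96.5]
wrist_force: [-0.1, -0.2, -0.4]
opening: 0.0241
grasp_force: 21.9
```

Call:
carry_out(targets="-0.6 -0.14 0 0 0 0 -0.8; -0.6 -0.14 0 0 0 0 -0.8; -0.6 -0.14 0 0 0 0 -0.8; -0.6 -0.14 0 0 0 0 -0.8; -0.6 -0.14 0 0 0 0 -0.8; -0.6 -0.14 0 0 0 0 -0.8; -0.6 -0.12 0 0 0 0 -0.8; -0.4 -0.1 0 0 0 0 -0.8")

```text
time: 4.82
ee_pos: [0.5229, -0.0736, 0.3193]
tcp_rot: [-179.9, -0.0, 96.5]
wrist_force: [1.2, -0.4, -0.1]
opening: 0.0239
grasp_force: 21.9
```

Call:
carry_out(targets="0 0 0.3 0 0 0 -0.8; 0 0 0.4 0 0 0 -0.8; 0 0 0.4 0 0 0 -0.8; 0 0 0.3 0 0 0 -0.8; 0 0 0.2 0 0 0 -0.8; 0 0 0 0 0 0 -0.8; 0 0 0 0 0 0 -0.8; 0 0 0 0 0 0 -0.8")

```text
time: 5.48
ee_pos: [0.5241, -0.0712, 0.2573]
tcp_rot: [180.0, 0.0, 96.5]
wrist_force: [-0.1, 0.3, -0.4]
opening: 0.0236
grasp_force: 21.9
```

```bash
python3 - <<'E'
from h import *
plan([.523,-.0745,.24],96.5,8,g=-.8)
a=camera("side");b=camera("top")
im=np.hstack([cv2.resize(a[150:270,300:400],(400,480),interpolation=2),cv2.resize(b[220:340,390:490],(400,480),interpolation=2)])
cv2.imwrite("pics/s2.png",im[:,:,::-1])
E
```

```text
now 5.48 [ 0.5241 -0.0712  0.2573] [1.7996e+02 1.0000e-02 9.6550e+01] F [-0.1  0.3 -0.4] open 0.0236 grip 21.89447719050804
-0.01 -0.00 0.05 0 0 0.00 -0.8; -0.01 -0.00 0.05 0 0 0.00 -0.8; -0.01 -0.00 0.05 0 0 0.00 -0.8; -0.01 -0.00 0.05 0 0 0.00 -0.8; -0.01 -0.00 0.05 0 0 0.00 -0.8; -0.01 -0.00 0.05 0 0 0.00 -0.8; -0.01 -0.00 0.05 0 0 0.00 -0.8; -0.01 -0.00 0.05 0 0 0.00 -0.8
```

View pics/s2.png

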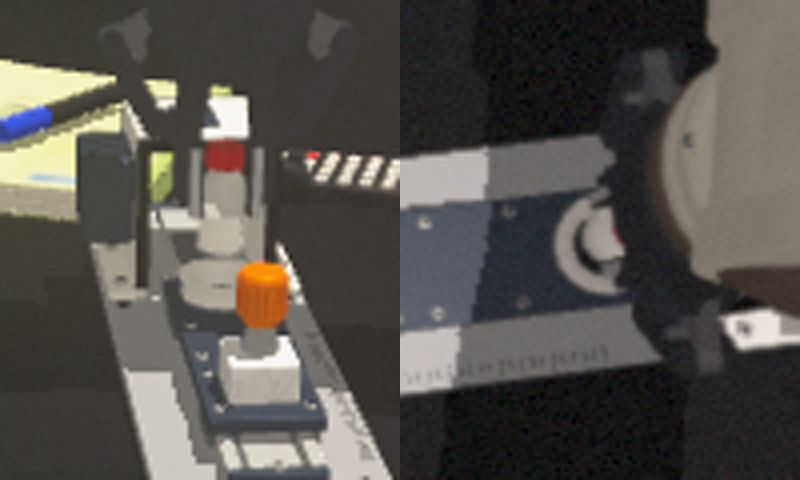

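Side crop: the vial hangs centred at about (222,190), above the ring at about (215,285). I'll check x against the ring numerically.

```bash
python3 - <<'E'
from h import *
a=camera("side");c,st=blob(a,(340,175,370,200),(0,120,60),(8,255,255));print("cap",c,st)
o=monitor.get_obs();p=o["ee_pos"];print(p)
for x in (.521,.5235,.526): print(x,proj("side",np.array([x,p[1],p[2]-.1935+.0515])))
s=cv2.imread("pics/side0.png")[:,:,::-1].copy()
c,st=blob(s,(335,205,372,235),(0,0,170),(180,60,255));print("ring",c,st)
for x in (.521,.5235,.526): print(x,proj("side",np.array([x,-.0757,.045])))
cv2.imwrite("pics/s3.png",cv2.resize(np.hstack([s[195:245,330:380],a[170:220,330:380]]),(800,400),interpolation=2)[:,:,::-1])
E
```

```text
cap [355.58333333 188.40277778] [351 185  10   8  72]
[ 0.52418395 -0.07133796  0.2575572 ]
0.521 [357.21755159 188.53057793]
0.5235 [356.00008825 188.51611144]
0.526 [354.78270625 188.50164592]
ring [352.7739726  219.25342466] [344 214  18  13 146]
0.521 [356.0383291  219.65415284]
0.5235 [354.85927508 219.63913542]
0.526 [353.68029734 219.62411896]
```

View pics/s3.png

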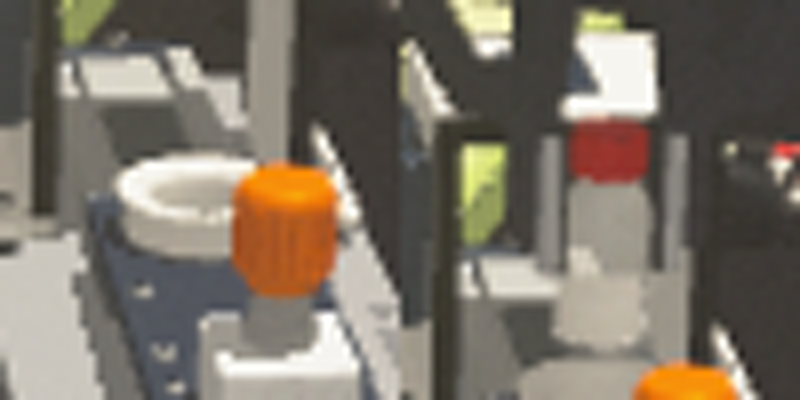

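Call:
carry_out(targets="-0.08 -0.04 0 0 0 0 -0.8; 0 0 0 0 0 0 -0.8; 0 0 0 0 0 0 -0.8; 0 0 0.1 0 0 0 -0.8; 0 0 0.1 0 0 0 -0.8; 0 0 0.1 0 0 0 -0.8; 0 0 0.1 0 0 0 -0.8; 0 0 0 0 0 0 -0.8")

```text
time: 6.3
ee_pos: [0.5224, -0.0747, 0.2394]
tcp_rot: [-179.9, -0.0, 96.5]
wrist_force: [-0.5, 0.2, 0.1]
opening: 0.0239
grasp_force: 21.9
```

Call:
carry_out(targets="0 0 0 0 0 0 -0.8; 0 0 0.05 0 0 0 -0.8; 0 0 0.05 0 0 0 -0.8; 0 0 0.05 0 0 0 -0.8; 0 0 0 0 0 0 -0.8; 0 0 0 0 0 0 -0.8; 0 0 0 0 0 0 -0.8; 0 0 0 0 0 0 -0.8")

```text
time: 6.97
ee_pos: [0.5228, -0.0748, 0.2348]
tcp_rot: [180.0, 0.0, 96.5]
wrist_force: [-0.2, -0.4, -0.9]
opening: 0.0237
grasp_force: 21.9
```

Call:
carry_out(targets="0 0 0.04 0 0 0 -0.8; 0 0 0.04 0 0 0 -0.8; 0 0 0.03 0 0 0 -0.8; 0 0 0.02 0 0 0 -0.8; 0 0 0 0 0 0 -0.8; 0 0 0 0 0 0 -0.8; 0 0 0 0 0 0 -0.8; 0 0 0 0 0 0 -0.8")

```text
time: 7.63
ee_pos: [0.5227, -0.0747, 0.2295]
tcp_rot: [-180.0, -0.0, 96.5]
wrist_force: [-1.6, -0.3, 1.0]
opening: 0.0242
grasp_force: 22.0
```

Call:
carry_out(targets="0 0 0.02 0 0 0 -0.8; 0 0 0 0 0 0 -0.8; 0 0 0 0 0 0 -0.4; 0 0 0 0 0 0 -0.3; 0 0 0 0 0 0 -0.2; 0 0 0 0 0 0 -0.1; 0 0 0 0 0 0 0; 0 0 0 0 0 0 0")

```text
time: 8.3
ee_pos: [0.5227, -0.0747, 0.2286]
tcp_rot: [-180.0, -0.0, 96.5]
wrist_force: [0.3, 0.1, -0.3]
opening: 0.0427
grasp_force: 0.0
```

Call:
carry_out(targets="0 0 -0.2 0 0 0 0; 0 0 -0.4 0 0 0 0; 0 0 -0.5 0 0 0 0; 0 0 -0.5 0 0 0 0; 0 0 -0.3 0 0 0 0; 0 0 -0.1 0 0 0 0; 0 0 0 0 0 0 0; 0 0 0 0 0 0 0")

```text
time: 8.97
ee_pos: [0.5227, -0.0747, 0.308]
tcp_rot: [-180.0, -0.0, 96.5]
wrist_force: [-0.3, 0.1, -1.6]
opening: 0.0426
grasp_force: 0.0
```

```bash
python3 - <<'E'
from h import *
a=camera("side");b=camera("top")
c,st=blob(a,(335,190,375,218),(0,120,60),(8,255,255));print("cap",c,st)
for z in(.0875,.09): print(proj("side",np.array([.523,-.0757,z])))
plan([.5105,.0435,.242],96.5,8)
im=np.hstack([cv2.resize(a[170:250,320:400],(400,400),interpolation=2),cv2.resize(b[230:310,400:480],(400,400),interpolation=2)])
cv2.imwrite("pics/s4.png",im[:,:,::-1])
E
```

```text
cap [355.21126761 200.47887324] [351 197  10   8  71]
[355.73172915 200.70781357]
[355.76985508 199.57392604]
now 9.07 [ 0.5225 -0.0747  0.3074] [-1.799e+02 -3.000e-02  9.653e+01] F [-0.2 -0.7  0.1] open 0.0427 grip 0.0
0.37 0.00 0.20 0 0 0.00 0; 0.37 0.00 0.20 0 0 0.00 0; 0.37 0.00 0.20 0 0 0.00 0; 0.37 0.00 0.20 0 0 0.00 0; 0.37 0.00 0.20 0 0 0.00 0; 0.37 0.00 0.20 0 0 0.00 0; 0.37 0.00 0.20 0 0 0.00 0; 0.37 0.00 0.20 0 0 0.00 0
```

View pics/s4.png

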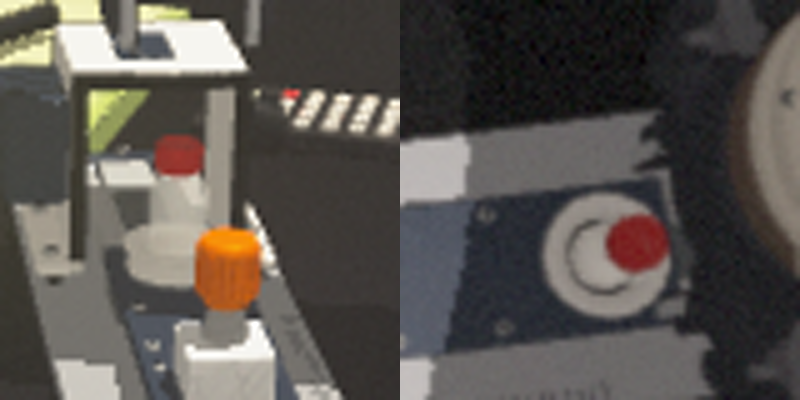

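The vial is fully seated: the cap at side pixel (355,200) matches the predicted seated height. The top crop shows it upright in the ring. Next is the knob.

```bash
python3 - <<'E'
from h import *
f=lambda x,y:(330+x*210/800,230+y*100/381)
b=np.array([-np.sin(np.radians(6.45)),np.cos(np.radians(6.45))]);n=np.array([.523,-.0757])
for p in((557,83),(722,66),(757,232),(585,252),(655,158)):
    P=at("top",*f(*p),.106);print(P,"travel",-(P[:2]-n)@b)
E
```

```text
[ 0.56785297 -0.1245482   0.106     ] travel 0.05357761657198026
[ 0.57498448 -0.20153876  0.106     ] travel 0.13088197310245248
[ 0.49854098 -0.21048556  0.106     ] travel 0.13118477020182157
[ 0.49042452 -0.13152084  0.106     ] travel 0.05180810642145254
[ 0.53272195 -0.16689752  0.106     ] travel 0.09171238867602985
```

Call:
carry_out(targets="0.3 0 0 0 0 0 0; 0.5 0 0 0 0 0 0; 0.5 0 0 0 0 0 0; 0.5 0 0 0 0 0 0; 0.5 0 0 0 0 0 0; 0.4 0 0 0 0 0 0; 0.3 0 0 0 0 0 0; 0 0 0.1 0 0 0 0")

```text
time: 9.73
ee_pos: [0.5088, 0.0465, 0.3047]
tcp_rot: [180.0, -0.0, 96.7]
wrist_force: [-0.5, -0.6, -0.5]
opening: 0.0424
grasp_force: 0.0
```

Call:
carry_out(targets="0 0 0.2 0 0 0 0; 0 0 0.3 0 0 0 0; 0 0 0.4 0 0 0 0; 0 0 0.3 0 0 0 0; 0 0 0.2 0 0 0 0; 0 0 0.1 0 0 0 0; 0 0 0.05 0 0 0 0; 0 0 0 0 0 0 0")

```text
time: 10.4
ee_pos: [0.5091, 0.0443, 0.2425]
tcp_rot: [-180.0, 0.0, 96.5]
wrist_force: [0.3, 0.3, -0.3]
opening: 0.043
grasp_force: 0.0
```

Call:
carry_out(targets="0 0.01 0 0 0 0 -0.2; 0 0 0 0 0 0 -0.3; 0 0 0 0 0 0 -0.35; 0 0 0 0 0 0 -0.4; 0 0 0 0 0 0 -0.45; 0 0 0 0 0 0 -0.5; 0 0 0 0 0 0 -0.55; 0 0 0 0 0 0 -0.6", newtons=20)

```text
time: 11.07
ee_pos: [0.5095, 0.0445, 0.2431]
tcp_rot: [180.0, -0.0, 96.5]
wrist_force: [-0.7, 0.2, 4.8]
opening: 0.023
grasp_force: 19.6
```

Call:
carry_out(targets="0 0 0 0 0 0 -0.8; 0 0 -0.04 0 0 0 -0.8; 0 0 -0.06 0 0 0 -0.8; 0 0 -0.06 0 0 0 -0.8; 0 0 -0.06 0 0 0 -0.8; 0 0 -0.06 0 0 0 -0.8; 0 0 -0.04 0 0 0 -0.8; 0 0 0 0 0 0 -0.8", newtons=40)

```text
time: 11.73
ee_pos: [0.5094, 0.0445, 0.2555]
tcp_rot: [-180.0, 0.0, 96.5]
wrist_force: [3.5, 0.8, -9.5]
opening: 0.0224
grasp_force: 39.6
```

Call:
carry_out(targets="-0.03 0 0 0 0 0 -0.8; -0.06 0 0 0 0 0 -0.8; -0.1 0 0 0 0 0 -0.8; -0.13 0 0 0 0 0 -0.8; -0.15 0 0 0 0 0 -0.8; -0.15 0 0 0 0 0 -0.8; -0.15 0 0 0 0 0 -0.8; -0.15 0 0 0 0 0 -0.8")

```text
time: 12.4
ee_pos: [0.5137, 0.0072, 0.2554]
tcp_rot: [-180.0, -0.0, 96.5]
wrist_force: [3.7, 3.2, -9.3]
opening: 0.0224
grasp_force: 39.6
```

Call:
carry_out(targets="-0.15 0 0 0 0 0 -0.8; -0.15 0 0 0 0 0 -0.8; -0.15 0 0 0 0 0 -0.8; -0.15 0 0 0 0 0 -0.8; -0.13 0 0 0 0 0 -0.8; -0.1 0 0 0 0 0 -0.8; -0.06 0 0 0 0 0 -0.8; -0.03 0 0 0 0 0 -0.8")

```text
time: 13.07
ee_pos: [0.5178, -0.029, 0.2554]
tcp_rot: [-180.0, 0.0, 96.5]
wrist_force: [2.9, 2.0, -8.9]
opening: 0.0224
grasp_force: 39.6
```

Call:
carry_out(targets="0 0 0 0 0 0 -0.8; 0 0 0 0 0 0 -0.8; 0 0 0 0 0 0 -0.8; 0 0 0 0 0 0 -0.8; 0 0 0 0 0 0 -0.8; 0 0 0 0 0 0 -0.8; 0 0 0 0 0 0 -0.8; 0 0 0 0 0 0 -0.8")

```text
time: 13.73
ee_pos: [0.5178, -0.0286, 0.2555]
tcp_rot: [-180.0, 0.0, 96.5]
wrist_force: [2.4, -1.1, -9.2]
opening: 0.0221
grasp_force: 39.6
```

Call:
carry_out(targets="0 0 0.04 0 0 0 -0.8; 0 0 0.04 0 0 0 -0.8; 0 0 0 0 0 0 -0.8; 0 0 0 0 0 0 -0.3; 0 0 0 0 0 0 -0.2; 0 0 0 0 0 0 -0.1; 0 0 0 0 0 0 0; 0 0 0 0 0 0 0")

```text
time: 14.4
ee_pos: [0.5179, -0.0286, 0.2527]
tcp_rot: [180.0, -0.0, 96.5]
wrist_force: [0.2, -0.2, -0.2]
opening: 0.0427
grasp_force: 0.0
```

Call:
carry_out(targets="0 0 -0.3 0 0 0 0; 0 0 -0.6 0 0 0 0; 0 0 -0.6 0 0 0 -0.5; 0.4 0 -0.1 0 0 0 -1; 0.5 0 0 0 0 0 -1; 0.2 0 0 0 0 0 -1; 0 0 0 0 0 0 -1; 0 0 0 0 0 0 -1")

```text
time: 15.07
ee_pos: [0.5128, 0.0152, 0.3165]
tcp_rot: [-180.0, 0.0, 96.6]
wrist_force: [-0.3, -0.2, 0.8]
opening: -0.0001
grasp_force: 0.0
```

```bash
python3 - <<'E'
from h import *
a=camera("side")
c,st=blob(a,(335,175,385,230),(5,150,80),(20,255,255));print("knob",c,st)
p=np.array([.5178,-.0286])
for z in(.085,.092,.094): print(z,proj("side",np.array([*p,z])))
plan([.5178-.113*.034,-.0286+.9936*.034,.219],96.5,8,g=-1)
E
```

```text
knob [359.32716049 205.18518519] [354 198  12  16 162]
0.085 [359.1525107  209.87119263]
0.092 [359.27393673 206.58485473]
0.094 [359.30876069 205.64236082]
now 15.12 [0.5128 0.0148 0.3163] [-1.7998e+02  1.0000e-02  9.6560e+01] F [-0.1 -0.8  0.6] open 0.0001 grip 0.0
-0.03 0.00 0.30 0 0 0.00 -1; -0.03 0.00 0.30 0 0 0.00 -1; -0.03 0.00 0.30 0 0 0.00 -1; -0.03 0.00 0.30 0 0 0.00 -1; -0.03 0.00 0.30 0 0 0.00 -1; -0.03 0.00 0.30 0 0 0.00 -1; -0.03 0.00 0.30 0 0 0.00 -1; -0.03 0.00 0.30 0 0 0.00 -1
```

Call:
carry_out(targets="0 0 0.2 0 0 0 -1; 0 0 0.4 0 0 0 -1; 0 0 0.5 0 0 0 -1; 0 0 0.5 0 0 0 -1; 0 0 0.4 0 0 0 -1; 0 0 0.3 0 0 0 -1; 0 0 0.13 0 0 0 -1; 0 0 0 0 0 0 -1")

```text
time: 15.78
ee_pos: [0.5124, 0.0147, 0.2177]
tcp_rot: [-179.9, -0.0, 96.5]
wrist_force: [-0.2, -0.3, 0.1]
opening: -0.0002
grasp_force: 0.0
```

Call:
carry_out(targets="-0.05 0 0 0 0 0 -1; -0.05 0 0 0 0 0 -1; -0.05 0 0 0 0 0 -1; -0.05 0 0 0 0 0 -1; -0.05 0 0 0 0 0 -1; -0.03 0 0 0 0 0 -1; -0.02 0 0 0 0 0 -1; 0 0 0 0 0 0 -1")

```text
time: 16.45
ee_pos: [0.5142, 0.003, 0.2191]
tcp_rot: [180.0, 0.0, 96.5]
wrist_force: [0.3, 0.5, 0.0]
opening: -0.0001
grasp_force: 0.0
```

Call:
carry_out(targets="-0.015 0 0 0 0 0 -1; -0.015 0 0 0 0 0 -1; -0.015 0 0 0 0 0 -1; -0.015 0 0 0 0 0 -1; -0.015 0 0 0 0 0 -1; -0.015 0 0 0 0 0 -1; -0.015 0 0 0 0 0 -1; -0.015 0 0 0 0 0 -1")

```text
time: 17.12
ee_pos: [0.5147, -0.0016, 0.2191]
tcp_rot: [180.0, 0.0, 96.5]
wrist_force: [-0.0, -0.4, -0.4]
opening: -0.0
grasp_force: 0.0
```

Call:
carry_out(targets="-0.015 0 0 0 0 0 -1; -0.015 0 0 0 0 0 -1; -0.015 0 0 0 0 0 -1; -0.015 0 0 0 0 0 -1; -0.015 0 0 0 0 0 -1; -0.015 0 0 0 0 0 -1; -0.015 0 0 0 0 0 -1; -0.015 0 0 0 0 0 -1")

```text
time: 17.78
ee_pos: [0.5152, -0.0059, 0.2191]
tcp_rot: [180.0, -0.1, 96.6]
wrist_force: [-1.1, 6.3, 1.1]
opening: -0.0
grasp_force: 2.6
```

Call:
carry_out(targets="-0.012 0 0 0 0 0 -1; -0.012 0 0 0 0 0 -1; -0.012 0 0 0 0 0 -1; -0.012 0 0 0 0 0 -1; -0.012 0 0 0 0 0 -1; -0.012 0 0 0 0 0 -1; -0.012 0 0 0 0 0 -1; 0 0 0 0 0 0 -1")

```text
time: 18.45
ee_pos: [0.5156, -0.0093, 0.2191]
tcp_rot: [-180.0, -0.1, 96.6]
wrist_force: [-0.1, 5.2, 0.0]
opening: 0.0
grasp_force: 2.6
```

```bash
python3 - <<'E'
from h import *
a=camera("side");c,st=blob(a,(335,165,385,230),(5,150,80),(20,255,255));print("knob",c,st)
for t in(.073,.078,.082,.086):
    p=np.array([.5095,.0445])-t*np.array([-.1123,.9937]);print(t,[np.round(proj("side",np.array([*p,z])),1) for z in(.085,.094)])
o=monitor.get_obs();print(o["ee_pos"],o["wrist_force"])
E
```

```text
knob [361. 203.] [361 199   1   9   9]
0.073 [array([359.2, 210. ]), array([359.4, 205.7])]
0.078 [array([358.8, 209.1]), array([359. , 204.9])]
0.082 [array([358.5, 208.4]), array([358.7, 204.2])]
0.086 [array([358.2, 207.7]), array([358.4, 203.5])]
[ 0.51560659 -0.00933709  0.2190778 ] [-1.42939866  5.12352385 -0.19335104]
```

Call:
carry_out(targets="-0.006 0 0 0 0 0 -1; -0.006 0 0 0 0 0 -1; -0.006 0 0 0 0 0 -1; -0.006 0 0 0 0 0 -1; -0.006 0 0 0 0 0 -1; -0.006 0 0 0 0 0 -1; -0.006 0 0 0 0 0 -1; -0.006 0 0 0 0 0 -1")

```text
time: 19.17
ee_pos: [0.5158, -0.0112, 0.2191]
tcp_rot: [-180.0, -0.1, 96.6]
wrist_force: [-1.0, 6.6, -0.1]
opening: 0.0001
grasp_force: 3.3
```

Call:
carry_out(targets="-0.006 0 0 0 0 0 -1; -0.006 0 0 0 0 0 -1; -0.006 0 0 0 0 0 -1; -0.006 0 0 0 0 0 -1; -0.006 0 0 0 0 0 -1; -0.006 0 0 0 0 0 -1; -0.006 0 0 0 0 0 -1; -0.006 0 0 0 0 0 -1")

```text
time: 19.83
ee_pos: [0.516, -0.013, 0.2191]
tcp_rot: [-180.0, -0.1, 96.6]
wrist_force: [-0.5, 6.8, 0.7]
opening: 0.0
grasp_force: 3.6
```

Call:
carry_out(targets="-0.006 0 0 0 0 0 -1; -0.006 0 0 0 0 0 -1; -0.006 0 0 0 0 0 -1; -0.006 0 0 0 0 0 -1; -0.006 0 0 0 0 0 -1; -0.006 0 0 0 0 0 -1; -0.006 0 0 0 0 0 -1; -0.006 0 0 0 0 0 -1")

```text
time: 20.5
ee_pos: [0.5162, -0.015, 0.2191]
tcp_rot: [-180.0, -0.1, 96.6]
wrist_force: [-1.2, 5.3, 1.0]
opening: 0.0002
grasp_force: 2.5
```

Call:
carry_out(targets="-0.006 0 0 0 0 0 -1; -0.006 0 0 0 0 0 -1; -0.006 0 0 0 0 0 -1; -0.006 0 0 0 0 0 -1; -0.006 0 0 0 0 0 -1; -0.006 0 0 0 0 0 -1; -0.006 0 0 0 0 0 -1; -0.006 0 0 0 0 0 -1")

```text
time: 21.17
ee_pos: [0.5165, -0.0169, 0.2191]
tcp_rot: [180.0, -0.1, 96.6]
wrist_force: [-0.4, 5.2, -0.3]
opening: -0.0002
grasp_force: 2.8
```

Call:
carry_out(targets="-0.006 0 0 0 0 0 -1; -0.006 0 0 0 0 0 -1; -0.006 0 0 0 0 0 -1; -0.006 0 0 0 0 0 -1; -0.006 0 0 0 0 0 -1; -0.006 0 0 0 0 0 -1; -0.006 0 0 0 0 0 -1; -0.006 0 0 0 0 0 -1")

```text
time: 21.83
ee_pos: [0.5167, -0.019, 0.2191]
tcp_rot: [-180.0, -0.0, 96.6]
wrist_force: [-0.0, 0.2, 0.1]
opening: -0.0001
grasp_force: 0.0
```

The push force dropped to zero, so the pin has probably fallen in. I'll back off and look.

Call:
carry_out(targets="0.2 0 0 0 0 0 -1; 0.5 0 0 0 0 0 -1; 0.5 0 -0.3 0 0 0 -1; 0 0 -0.8 0 0 0 -1; 0 0 -0.8 0 0 0 -1; 0.3 0 -0.8 0 0 0 -1; 0 0 -0.3 0 0 0 -1; 0 0 0 0 0 0 -1")

```text
time: 22.5
ee_pos: [0.5104, 0.041, 0.3426]
tcp_rot: [179.7, 0.0, 96.6]
wrist_force: [-0.6, 0.2, -0.2]
opening: -0.0
grasp_force: 0.0
```

```bash
python3 - <<'E'
from h import *
a=camera("side");c,st=blob(a,(335,165,385,230),(5,150,80),(20,255,255));print("knob",c,st,st[1]+st[3]/2)
for t in(.087,.091,.095):
    p=np.array([.5095,.0445])-t*np.array([-.1123,.9937]);print(t,[np.round(proj("side",np.array([*p,z])),1) for z in(.085,.094)])
o=monitor.get_obs();print(o["time"],o["ee_pos"],o["wrist_force"])
b=camera("top")
im=np.hstack([cv2.resize(a[160:240,320:400],(400,400),interpolation=2),cv2.resize(b[240:320,400:480],(400,400),interpolation=2)])
cv2.imwrite("pics/s5.png",im[:,:,::-1])
E
```

```text
knob [357.50931677 206.0621118 ] [352 199  12  15 161] 206.5
0.087 [array([358.1, 207.5]), array([358.3, 203.3])]
0.091 [array([357.8, 206.8]), array([358. , 202.7])]
0.095 [array([357.5, 206.2]), array([357.7, 202. ])]
22.55 [0.51020221 0.04073127 0.34030416] [ 0.73476552  0.20307731 -0.16571331]
```

View pics/s5.png

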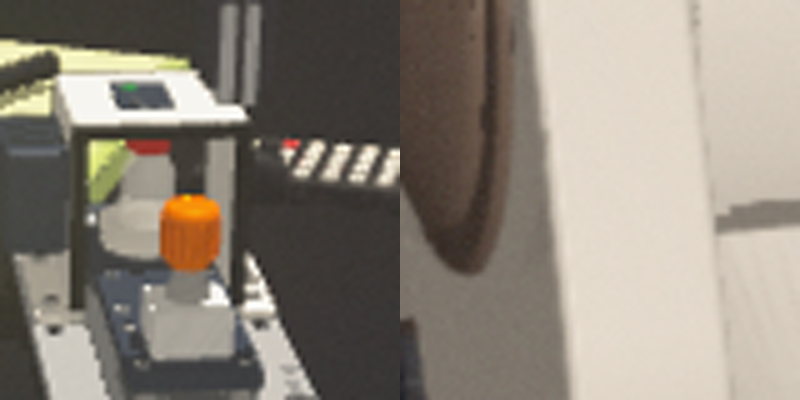

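The knob at (190,235) in the left crop has dropped: its measured row is 206, against 206.5 predicted for fully down and 202.5 for riding the plate. The vial stands upright under the hood and the arm is clear, so I'm handing in.

```bash
python3 -c "
from workcell import bot
print(bot.job_done())"
```

```text
the job is handed in; nothing more can be done
None
```

I handed the job in at about 22.6 s. The vial is seated in the nest, and the shuttle is at about 92 mm of travel under the hood. The camera shows the plunger down in the reading hole, readable only to about 1 mm, and nothing is touching the shuttle. The hand-in returned no verdict.

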